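# Ease a worn oilstone out of its flush holder and push it off into the scrap tray

## Task

The worn oilstone sits flush in its bench holder and cannot be gripped there: press lightly on its top with the closed fingertips and drag it towards the open side until there is room behind it, then set the fingers down behind it and push it off the edge so that it drops into the white scrap tray. The stone is brittle and its bed is sprung, softer towards the edge, so never put more than 20 newtons on the stone or the holder. Leave the jar, the small bottle and the pen pot alone, and finish with the stone lying in the tray and the hand clear of everything.

Things in the scene. Friction and masses are not known exactly. Their poses are not given: they have to be found in the camera images.
- stone: Worn oilstone, 29 mm high, 0.6 kg (+-25%): dark stone 46x150x15 mm set centrally on a wooden block 56x170x14 mm. Origin: centre of its underside; own y along its length, z up. It starts across the holder's channel (length along the holder's x), its top 2 mm above the walls, 1-4 mm from the back wall and 1-5 mm from each cheek: no room for a finger.
- holder: Brown wooden oilstone holder fixed to the worktop, 212x155 mm. Origin: centre of its foot on the worktop; y points along the channel to its open side, z up. Channel between two end cheeks x = -88 to 88 mm, which run its whole length; the back wall's brass lip ends at y = -57 mm, the open edge is at y = 70 mm. Wall tops at z = 97 mm.
- bed (a point): Point on the channel floor: holder x = 0, y = 0, z = 70 mm while level (axes as the holder's). The floor is an oiled steel plate hinged along its back edge (y = -60 mm) and sprung: its open side dips under load, stiff near the back (about 1 mm per 15 N), soft near the edge (1 mm per 2 N). Friction of the stone on it 0.2. Dragging takes a steady downward press of 8 to 14 N; less slips.
- edge (a point): Middle of the open edge of the channel floor, over which the stone drops: holder x = 0, y = 70 mm, z = 70 mm (level; it dips up to 10 mm). Axes as the holder's.
- tray: White scrap tray, open, loose, 200x280 mm over the rim, 46 mm high, floor 9 mm thick, standing on the worktop before the holder's open side, its near rim tucked under the overhanging channel floor. Origin: centre of its underside; x along its short side, away from the holder; y along its long side; z up.
- jar: Clear screw-topped specimen jar with a white lid, 76 mm across, 124 mm high, standing to the right of the holder, past the small sink. Origin at the centre of its foot. Bystander.
- bottle: Small brown bottle with a black cap, 42 mm across, 54 mm high, standing beyond the holder. Origin at the centre of its foot. Bystander.
- pot: Dark pen pot with pens, 84 mm across, 174 mm high, standing left of the tray. Origin at the centre of its foot. Bystander.

How it is judged:
By the outcome, as a careful person would: the job done as asked, in the order asked, and still so for the second after the job is handed in, with the robot touching nothing.
It also fails if it takes over 70 s, if anything falls off the work surface, if the arm or the gripper's body presses on something with over 40 N, if the wrist force passes 120 N, or if a joint passes its speed limit or range.

## Robot

A 6-joint arm with a two-finger parallel gripper is mounted at the origin on the work surface; the furniture and walls round the work are solid. World frame = base frame: x ahead of the robot, y to its left, z up, the work surface at z = 0. Lengths are in m, angles in rad, forces in N, time in s.
With the tool pointing down it reaches from about 0.425 to 0.95 m from the base axis. Payload 3.5 kg.
Tool frame: the origin (TCP) lies midway between the tips of the shut fingers; the grasp point (between the pads) lies 19 mm behind it; z points along the fingers, y is the line along which they close (so a half turn about z gives the same grasp; the last joint's range is limited). The gripper opens to 85 mm and grips with 20 to 120 N. Pads are 22 mm wide; open, the fingers measure 114 mm over their backs; the gripper's body (76 mm by 85 mm) begins 54 mm behind the grasp point. The pads swing forward as they close: fully open they stand 13 mm farther back than shut.
Start: joints at [-1.339, 0.286, 1.577, -0, 1.279, -0.15], TCP at [0.252, -0.626, 0.231] pointing down, gripper open.
Joint ranges: [-2.77, 2.77], [-0.9, 2.22], [0.21, 2.48], [-1.53, 4.67], [0.24, 2.81], [-2.84, 2.84]. Speed limits (rad/s): [2.79, 2.79, 3.14, 3.14, 3.14, 3.14].

## Interface

Orientations are given as a unit quaternion [x, y, z, w].
In Python, from plant import ctrl gives the robot as it stands. The module is installed in compiled form; this text tells all that it offers.
- The arm moves only by the shell command python3 -m inch 'ROWS' [FORCE]. ROWS is JSON, a list of rows, each a list of 5 numbers: the closure, from 0 (fully open) to 1 (shut), then the shift along the tool's x, y, z in m, then the turn about the tool's z in degrees. A call has 1 to 5 rows; each row is the pose to reach, as a shift and turn from the pose commanded when the call began, along the tool's axes at that moment; what a row does not reach only later rows make up. A row lasts 1/12 s, in which the tool goes at most 41.7 mm and 7.16 degrees, less where a joint would pass 70% of its speed; a pose out of reach is approached as far as the arm can. A call with a gripper value outside its range is refused whole. The fingers move at their own pace and stop on an object; FORCE is the grip in N (left out, the last holds). Time passes only in rows, so rows that repeat a pose let the fingers close. It gives the time, the measured TCP pose, the force, the opening and the grip force at its end, in the units of the state.
- ctrl.get_state(): the state, without advancing time (a new reading comes with each control period).
- ctrl.read_camera(name): name is "scene" or "top"; returns a dict with "pixels" (400x640x3 uint8, red, green, blue), "depth" (400x640 float32, m along the optical axis (not along the pixel's ray), 0 where there is no reading), "fx", "fy", "cx", "cy" (pixels), "xyz" and "rotation" of the camera in the world. Camera axes: x right, y down, z forward; pixel columns grow to the right and rows downward; lengths in m; the calibration is good to about 2 mm. A picture is of the moment at which its call begins.
- ctrl.sign_off(): hands the job in; it is judged then, once.
Trained networks look in a picture, given as the dict that the camera call returned (one of the last four; its "shot" number tells which), for a name from the list of things; names that differ only in an ending like _2 or _b are one class to them, and where a whole thing is asked for, a point or a joint stands for the part that bears it (a point fixed in the world has none). Each returns a list of dicts, best first, with "score" (0 to 1); they miss things now and then, are a little off and sometimes report something else, mostly with a low value. They report only what shows in the picture. A call takes as long as a camera call.
- ctrl.spot_in(query, picture): "at" ([column, row] in pixels, amid what is visible of it).
- ctrl.tip_of(query, picture): "at" ([column, row] in pixels: a listed point, or the origin of a listed thing).
The state is a dict: "time": time; "qpos": joint angles; "dq": joint speeds; "joint_efforts": joint torques, N m; "eef_pos": TCP position; "tcp_rot": TCP orientation; "contact_force": force on the tool from outside, world axes, zero at the start; "wrist_torque": the same for the moment, N m; "opening": opening from 0.0 (shut) to 1.0 (fully open); "finger_force": force on a finger pad.
Only numpy, scipy, OpenCV 4.12 (cv2) and the standard library are available. Lean on these libraries where they do the work, as an engineer would, in place of code of your own. Each camera call takes 0.05 s, during which the arm holds its last target. There are 200 camera calls.

## Working session

There is one attempt and no reset: what is moved stays moved. The work goes in short steps, Python scripts to look and compute and a shell command to move; the robot and the scene stay as the last step left them, time stands still between calls to the robot, and variables do not carry over. Pictures are saved under pics/ and viewed, at most 10 in all, crops included, and the job is handed in when it is done.

```bash
mkdir -p pics; cat > h.py <<'E'
import numpy as np, cv2
from plant import ctrl
from scipy.spatial.transform import Rotation as R
def rot(c):
    r=np.array(c["rotation"],float)
    return r if r.shape==(3,3) else R.from_quat(r.ravel()).as_matrix()
def cloud(c):
    d=c["depth"]; v,u=np.mgrid[:d.shape[0],:d.shape[1]]
    p=np.stack([(u-c["cx"])/c["fx"]*d,(v-c["cy"])/c["fy"]*d,d],-1)
    return p@rot(c).T+np.array(c["xyz"])
def ray(c,uv,z):
    d=rot(c)@np.array([(uv[0]-c["cx"])/c["fx"],(uv[1]-c["cy"])/c["fy"],1]); o=np.array(c["xyz"])
    return o+d*(z-o[2])/d[2]
def save(c,n,crop=None,k=1):
    im=c["pixels"][...,::-1]
    if crop: im=im[crop[1]:crop[3],crop[0]:crop[2]]
    cv2.imwrite("pics/"+n,cv2.resize(im,None,fx=k,fy=k))
E
python3 - <<'E'
from h import *
np.set_printoptions(precision=4,suppress=True)
s=ctrl.get_state(); print(s)
for n in("top","scene"):
    c=ctrl.read_camera(n); save(c,n+"1.png"); print(n,c["xyz"],rot(c).tolist(),c["fx"],c["cx"],c["cy"])
    P=cloud(c)
    for q in("stone","holder","bed","edge","tray","jar","bottle","pot"):
        for f in(ctrl.spot_in,ctrl.tip_of):
            r=f(q,c)[:2]
            for x in r:
                a=x["at"]; print(q,f.__name__,np.round(a),round(x["score"],2),P[int(a[1]),int(a[0])])
E
```

```text
{'time': 0.0, 'qpos': array([-1.339 ,  0.2872,  1.5782, -0.    ,  1.2786, -0.15  ]), 'dq': array([ 0.001 , -0.0014, -0.0006, -0.0004,  0.0008, -0.0013]), 'joint_efforts': array([  0.0005, -40.5978, -29.2627,  -0.0001,   0.0058,   0.    ]), 'eef_pos': array([ 0.2514, -0.6258,  0.2299]), 'tcp_rot': array([ 0.9818,  0.1897, -0.    , -0.0012]), 'contact_force': array([ 0.1723,  0.0703, -0.8486]), 'wrist_torque': array([-0.0295, -0.003 ,  0.0192]), 'finger_force': 0.0, 'opening': 1.0032688541786745}
top [0.3198 0.1894 1.183 ] [[-0.024734090577390486, -0.9900723793580972, 0.13836512709315918], [-0.9992437857172609, 0.02863868344535161, 0.02629985771738024], [-0.030001357781722894, -0.1376099903448641, -0.9900320242742353]] 408.28536165634785 313.87866102420827 199.58590077022313
stone call [473. 218.] 0.75 [ 0.4109 -0.1888  0.1229]
stone call [341. 216.] 0.72 [0.4254 0.147  0.0967]
stone call [345. 215.] 0.69 [0.4302 0.139  0.0999]
holder call [324. 213.] 0.63 [0.4404 0.1948 0.0688]
holder call [330. 213.] 0.6 [0.4373 0.1784 0.068 ]
bed call [329. 211.] 0.64 [0.4425 0.181  0.0718]
bed call
[... 1035 characters left out ...]
older call [348. 225.] 0.81 [0.3803 0.2443 0.0692]
bed call [336. 205.] 0.9 [0.4719 0.1727 0.0712]
bed call [341. 204.] 0.63 [0.4533 0.1658 0.0779]
edge call [334. 210.] 0.91 [0.4621 0.2005 0.0704]
edge call [328. 217.] 0.67 [0.4578 0.237  0.0656]
edge call [257. 308.] 0.66 [0.4086 0.6443 0.0421]
tray call [314. 244.] 0.96 [0.4671 0.3083 0.0045]
tray call [315. 249.] 0.92 [0.4466 0.3275 0.0022]
jar call [403. 166.] 0.97 [ 0.3935 -0.1808  0.0823]
jar call [346. 226.] 0.66 [0.3889 0.2412 0.0602]
bottle call [342. 206.] 0.58 [0.4506 0.1637 0.07  ]
bottle call [350. 202.] 0.42 [0.4222 0.1623 0.0946]
pot call [256. 292.] 0.83 [0.408  0.6387 0.0951]
pot call [257. 308.] 0.62 [0.4095 0.6399 0.0378]
```

View pics/top1.png

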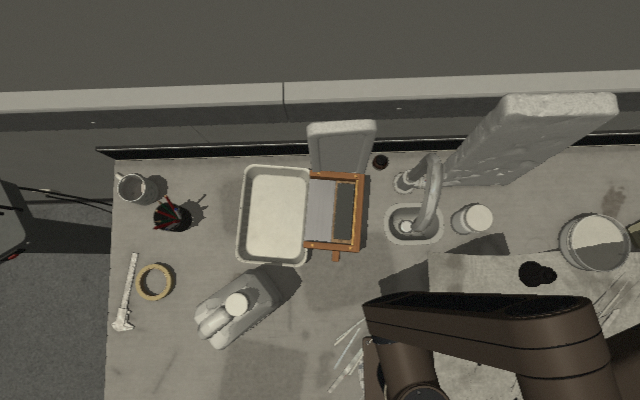

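View pics/scene1.png

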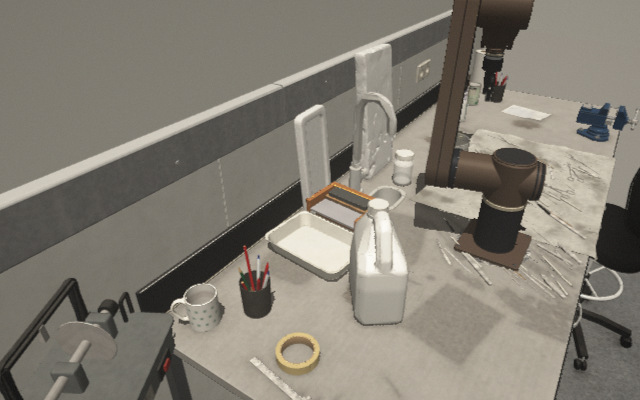

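The top view shows the stone as a dark strip at about (345,212). The holder's brown walls run from (305,175) to (365,250), with the open side to the left facing the tray at (272,215). The tap is at (430,200), the board at (340,145), the jug at (235,300) and the jar at (470,218). Next I fit the frame.

```bash
python3 - <<'E'
from h import *
np.set_printoptions(precision=4,suppress=True)
c=ctrl.read_camera("top"); P=cloud(c); z=P[...,2]; im=c["pixels"].astype(int)
roi=np.zeros(z.shape,bool); roi[165:260,298:372]=1
br=roi&(im[...,0]-im[...,2]>40)&(z>0.088)&(z<0.108)
print("brown",br.sum(),np.median(z[br]))
def rect(m):
    r=cv2.minAreaRect((P[m][:,:2]*1000).astype(np.float32)); print(r); print(cv2.boxPoints(r)); return r
rect(br)
dark=roi&(im.sum(-1)<200)&(z>0.085)&(z<0.11)
dark=cv2.morphologyEx(dark.astype(np.uint8),cv2.MORPH_OPEN,np.ones((3,3)))>0
print("stone",dark.sum(),np.median(z[dark]),P[dark].mean(0)); rect(dark)
fl=roi&(abs(z-0.07)<0.006)&(abs(im[...,0]-im[...,2])<30); print("floor",fl.sum(),P[fl].mean(0),np.median(z[fl])); rect(fl)
tr=np.zeros(z.shape,bool); tr[160:270,232:312]=1
t=tr&(z>0.038)&(z<0.055); print("rim",t.sum()); rect(t)
# tall obstacles near
for n,(u0,v0,u1,v1) in dict(board=(305,118,380,172),tap=(390,150,445,240),jug=(190,265,280,350)).items():
    q=P[v0:v1,u0:u1].reshape(-1,3); q=q[q[:,2]>0.06]; print(n,q.min(0),q.max(0))
save(c,"topc.png",(220,110,460,290),3)
np.save("H.npy",P[br])
E
```

```text
brown 1302 0.09679492851344995
((442.992431640625, 165.66397094726562), (148.75575256347656, 212.7780303955078), 83.72884368896484)
[[329.1155 103.3525]
 [540.6202  80.1099]
 [556.8694 227.9755]
 [345.3646 251.2181]]
stone 0 nan [nan nan nan]
((0.0, 0.0), (0.0, 0.0), 0.0)
[[0. 0.]
 [0. 0.]
 [0. 0.]
 [0. 0.]]
floor 1713 [0.4492 0.2021 0.07  ] 0.06993011849581343
((463.1442565917969, 164.0921630859375), (150.28468322753906, 213.114501953125), 83.48851013183594)
[[348.7531 101.5184]
 [560.4928  77.3507]
 [577.5355 226.6659]
 [365.7957 250.8336]]
rim 947
((434.13507080078125, 334.2491760253906), (199.38497924804688, 296.5605773925781), 84.1877212524414)
[[276.5213 250.0855]
 [571.5573 220.0529]
 [591.7489 418.4129]
 [296.7129 448.4454]]
board [0.3198 0.0326 0.06  ] [0.6355 0.2404 1.183 ]
tap [ 0.3198 -0.1396  0.0601] [0.5614 0.1894 1.183 ]
jug [0.0995 0.1894 0.0604] [0.3198 0.5176 1.183 ]
  return _methods._mean(a, axis=axis, dtype=dtype,
  ret = ret.dtype.type(ret / rcount)
<stdin>:12: RuntimeWarning: Mean of empty slice.
  ret = um.true_divide(
```

View pics/topc.png

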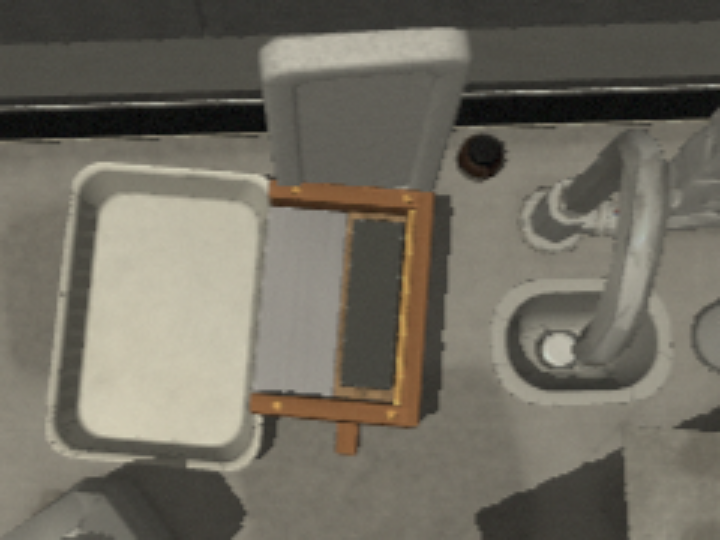

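The crop confirms the layout: the dark stone spans (345-405, 218-390), with the brass lip on its right at x≈408. The bare plate is on the left, with its edge at x≈262 over the tray rim. Next: edge profiles in the holder frame and obstacle heights.

```bash
cat >> h.py <<'E'
YA=np.array([0.1092,0.994,0]); XA=np.array([0.994,-0.1092,0])
E
python3 - <<'E'
from h import *
np.set_printoptions(precision=4,suppress=True,linewidth=150)
c=ctrl.read_camera("top"); P=cloud(c); im=c["pixels"].astype(int)
O=np.array([.4435,.170,0])
L=np.stack([(P-O)@XA,(P-O)@YA,P[...,2]],-1)*1000
m=(abs(L[...,0])<60)&(L[...,1]>-95)&(L[...,1]<100)
for b in range(-95,100,5):
    k=m&(L[...,1]>=b)&(L[...,1]<b+5)
    if k.sum(): print(b,k.sum(),np.median(L[k][:,2]).round(1),np.median(im[k],0))
print("X profile on stone strip")
m=(abs(L[...,1]+25)<12)
for b in range(-125,126,5):
    k=m&(L[...,0]>=b)&(L[...,0]<b+5)
    if k.sum(): print(b,k.sum(),np.median(L[k][:,2]).round(1),np.median(im[k],0))
d=c["depth"]>0
for n,(u0,v0,u1,v1) in dict(board=(305,118,380,172),tap=(390,150,445,240),jug=(190,265,280,350),tower=(440,90,620,190)).items():
    q=P[v0:v1,u0:u1][d[v0:v1,u0:u1]]; q=q[q[:,2]>0.1]; print(n,np.percentile(q,[1,99],axis=0))
E
```

```text
-95 77 0.1 [64. 63. 56.]
-90 57 0.1 [75. 63. 52.]
-80 57 95.4 [126.  87.  55.]
-75 84 97.1 [131.  90.  58.]
-70 85 97.3 [127.  88.  56.]
-65 82 97.0 [142. 107.  62.]
-60 95 96.0 [160. 124.  72.]
-55 68 96.7 [67.  63.  54.5]
-50 83 98.7 [71. 70. 63.]
-45 86 98.5 [71. 70. 63.]
-40 85 98.0 [71. 71. 63.]
-35 84 98.2 [71. 70. 63.]
-30 80 98.1 [71. 71. 63.]
-25 83 98.5 [71. 71. 63.]
-20 86 98.5 [71. 71. 63.]
-15 83 98.1 [72. 71. 64.]
-10 86 96.3 [103.  86.  67.]
-5 83 81.9 [129. 116. 102.]
0 81 69.6 [148. 144. 136.]
5 80 69.7 [148. 145. 137.]
10 79 69.8 [148. 144. 137.]
15 79 70.4 [148. 144. 136.]
20 80 69.8 [147. 143. 135.]
25 78 70.6 [146.  142.5 135. ]
30 81 70.2 [148. 144. 136.]
35 79 69.9 [147. 143. 135.]
40 79 69.8 [149. 146. 137.]
45 78 70.2 [149. 146. 137.]
50 79 70.3 [149. 145. 137.]
55 79 69.8 [149. 145. 137.]
60 80 70.0 [149. 146. 138.]
65 74 70.0 [149. 145. 137.]
70 39 66.4 [127. 123. 111.]
75 58 16.3 [131.5 128.  114. ]
80 67 5.3 [174. 170. 152.]
85 70 3.9 [193.  188.5 169. ]
90 69 4.3 [194. 189. 169.]
95 72 3.5 [194.  189.5 169. ]
X profile on stone strip
-125 16 10.3 [124.5 
[... 885 characters left out ...]
[72. 72. 64.]
40 18 98.5 [72.  71.5 63. ]
45 16 99.6 [71. 70. 62.]
50 17 97.9 [71. 70. 62.]
55 15 98.7 [71. 71. 63.]
60 14 98.8 [71.5 70.5 63.5]
65 16 99.2 [72. 71. 63.]
70 15 99.1 [73. 71. 62.]
75 10 83.1 [126.  103.5  73.5]
80 9 83.8 [119.  97.  69.]
85 28 85.5 [69.  48.5 30.5]
90 16 96.9 [135.  93.  60.]
95 18 97.9 [133.  92.  59.]
100 16 97.4 [133.  92.  59.]
105 1 92.9 [101.  83.  66.]
115 23 55.7 [96. 94. 87.]
120 56 94.6 [96. 94. 87.]
125 70 151.6 [96. 95. 87.]
board [[0.5525 0.0466 0.1048]
 [0.6345 0.2285 0.3757]]
tap [[ 0.3694 -0.1191  0.1012]
 [ 0.5383  0.0031  0.3961]]
jug [[0.1144 0.3198 0.1131]
 [0.2859 0.5079 0.2832]]
tower [[ 0.5208 -0.5589  0.1081]
 [ 0.6345 -0.0393  0.4786]]
```

```bash
python3 -m inch '[[1,0,0,-0.04,-7],[1,0,0,-0.08,-14],[1,0,0,-0.12,-21],[1,0,0,-0.16,-28],[1,0,0,-0.2,-35]]'
python3 -m inch '[[1,0,0,-0.03,-7],[1,0,0,-0.05,-14],[1,0,0,-0.05,-21],[1,0,0,-0.05,-26.8],[1,0,0,-0.05,-26.8]]'
python3 -m inch '[[1,0.037,0.0125,0,0],[1,0.074,0.025,0,0],[1,0.111,0.0375,0,0],[1,0.148,0.05,0,0]]'
python3 - <<'E'
from h import *
np.set_printoptions(precision=4,suppress=True,linewidth=150)
s=ctrl.get_state(); print(s["eef_pos"],s["qpos"],R.from_quat(s["tcp_rot"]).as_matrix()[:,0])
for n in("top","scene"):
    c=ctrl.read_camera(n); P=cloud(c); d=c["depth"]>0
    q=P[d]; q=q[(q[:,0]>.3)&(q[:,0]<.56)&(q[:,1]>-.14)&(q[:,1]<.03)]
    for a in np.arange(.1,.42,.05):
        k=q[(q[:,2]>a)&(q[:,2]<a+.05)]
        if len(k): print(n,"tap z",a.round(2),len(k),np.percentile(k,[1,99],axis=0)[:,:2].ravel())
E
```

```text
time: 2.22
eef_pos: [0.2515, -0.626, 0.4334]
tcp_rot: [0.878, 0.479, -0.0, 0.0]
contact_force: [0.5, -1.2, 0.2]
opening: 0.298
finger_force: 0.0
time: 2.63
eef_pos: [0.2515, -0.6264, 0.4821]
tcp_rot: [0.744, 0.668, -0.0, 0.001]
contact_force: [-0.2, 0.6, -1.0]
opening: 0.002
finger_force: 0.0
time: 2.97
eef_pos: [0.3178, -0.4833, 0.4804]
tcp_rot: [0.746, 0.666, 0.0, -0.001]
contact_force: [-0.3, 0.2, 0.3]
opening: -0.001
finger_force: 0.0
[ 0.3178 -0.4833  0.4804] [-1.1646 -0.0024  1.4562  0.0002  1.6893 -1.0502] [0.1141 0.9935 0.0014]
top tap z 0.1 204 [ 0.5063 -0.1384  0.5576 -0.0198]
top tap z 0.15 168 [ 0.5067 -0.1393  0.5593 -0.0258]
top tap z 0.2 160 [ 0.5069 -0.1395  0.5585 -0.0259]
top tap z 0.25 210 [ 0.3679 -0.1395  0.559   0.0045]
top tap z 0.3 297 [ 0.3692 -0.1395  0.5591  0.0045]
top tap z 0.35 1152 [ 0.3833 -0.139   0.5582 -0.0006]
top tap z 0.4 48 [ 0.5531 -0.1398  0.5597 -0.1341]
scene tap z 0.1 231 [ 0.4996 -0.1384  0.5462 -0.0244]
scene tap z 0.15 173 [ 0.5008 -0.1395  0.5455 -0.0262]
scene tap z 0.2 161 [ 0.5006 -0.1394  0.5472 -0.0261]
scene tap z 0.25 232 [ 0.3637 -0.1393  0.544   0.0035]
scene tap z 0.3 299 [ 0.3636 -0.1361  0.5565  0.0039]
scene tap z 0.35 429 [ 0.3786 -0.1398  0.5596 -0.0011]
scene tap z 0.4 24 [ 0.5497 -0.1396  0.5593 -0.1331]
```

```bash
for i in 1; do python3 -m inch '[[1,0.037,0.0125,0,0],[1,0.074,0.025,0,0],[1,0.111,0.0375,0,0],[1,0.148,0.05,0,0]]'
python3 -m inch '[[1,0.037,0.0125,0,0],[1,0.074,0.025,0,0],[1,0.111,0.0375,0,0],[1,0.148,0.05,0,0]]'
python3 -m inch '[[1,0.037,-0.005,0,0],[1,0.074,-0.01,0,0],[1,0.111,-0.015,0,0],[1,0.148,-0.02,0,0],[1,0.17,-0.024,0,0]]'
python3 -m inch '[[1,0.037,-0.005,0,0],[1,0.074,-0.01,0,0],[1,0.111,-0.015,0,0],[1,0.148,-0.02,0,0],[1,0.17,-0.024,0,0]]'; done
python3 - <<'E'
from h import *
np.set_printoptions(precision=4,suppress=True,linewidth=150)
s=ctrl.get_state(); print(s["qpos"],R.from_quat(s["tcp_rot"]).as_matrix()[:,0])
c=ctrl.read_camera("scene"); save(c,"scene2.png",(240,0,520,210),2.8)
P=cloud(c); d=c["depth"]>0; q=P[d]
e=s["eef_pos"]; q=q[(abs(q[:,0]-e[0])<.15)&(q[:,1]>e[1]-.25)&(q[:,1]<e[1]+.1)&(q[:,2]>.45)]
for a in np.arange(.45,.9,.03):
    k=q[(q[:,2]>a)&(q[:,2]<a+.03)]
    if len(k): print((a-e[2]).round(2),len(k),(np.percentile(k,[1,99],axis=0)-e)[:,:2].ravel())
E
```

```text
time: 3.4
eef_pos: [0.3837, -0.3421, 0.4807]
tcp_rot: [0.746, 0.666, -0.0, -0.0]
contact_force: [0.7, -0.4, 0.6]
opening: -0.0
finger_force: 0.0
time: 3.73
eef_pos: [0.4498, -0.2003, 0.481]
tcp_rot: [0.746, 0.666, -0.0, -0.0]
contact_force: [0.5, 0.2, 0.5]
opening: 0.002
finger_force: 0.0
time: 4.15
eef_pos: [0.444, -0.0274, 0.4814]
tcp_rot: [0.745, 0.667, 0.0, -0.0]
contact_force: [0.4, 0.7, -0.1]
opening: 0.003
finger_force: 0.0
time: 4.57
eef_pos: [0.4389, 0.1442, 0.481]
tcp_rot: [0.745, 0.667, 0.0, -0.0]
contact_force: [0.6, 0.4, -0.2]
opening: 0.001
finger_force: 0.0
[ 0.0969 -0.2708  1.6952  0.0008  1.7175  0.2079] [0.1107 0.9938 0.0007]
-0.0 100 [-0.0185 -0.006   0.011   0.0125]
0.03 193 [-0.0402 -0.012   0.0342  0.0154]
0.06 381 [-0.0647 -0.0158  0.0553  0.0193]
0.09 382 [-0.0637 -0.0042  0.0506  0.0205]
0.12 297 [-0.0424 -0.0122  0.027   0.0383]
0.15 371 [-0.0417 -0.0113  0.0272  0.039 ]
0.18 436 [-0.149  -0.0068  0.0193  0.0514]
0.21 286 [-0.1479  0.0244 -0.0007  0.0547]
```

View pics/scene2.png

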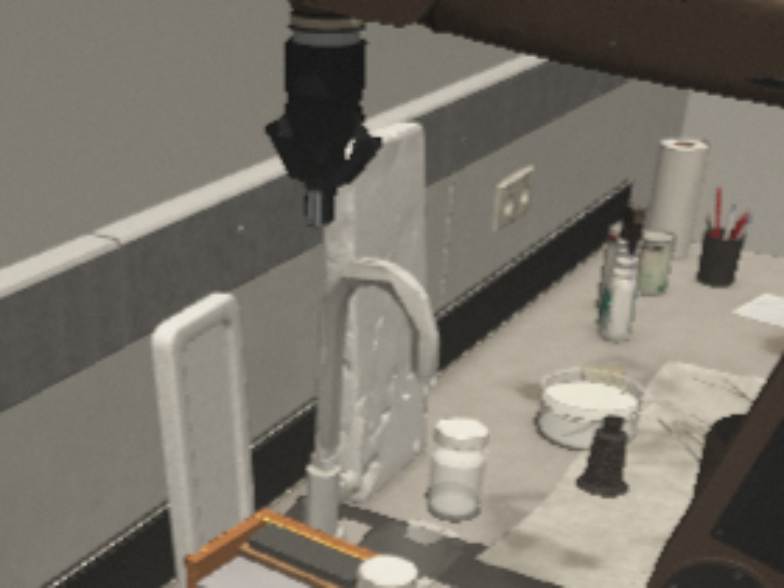

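The hand hangs clear above the holder at about (318,220) in the crop, with the tap to its right at (380,270). I check how wide the wrist and forearm are on the tap side using the top camera.

```bash
python3 - <<'E'
from h import *
np.set_printoptions(precision=3,suppress=True,linewidth=150)
s=ctrl.get_state(); e=s["eef_pos"]
c=ctrl.read_camera("top"); P=cloud(c); q=P[c["depth"]>0]
q=q[(q[:,2]>.5)&(q[:,2]<1.1)&(q[:,0]>-.1)]
for a in np.arange(-.1,.6,.05):
    k=q[(q[:,0]>a)&(q[:,0]<a+.05)]
    if len(k): print("x",a.round(2),len(k),"y",np.percentile(k[:,1],[1,50,99]),"z",np.percentile(k[:,2],[1,50,99]))
E
```

```text
x 0.15 2676 y [0.072 0.124 0.173] z [0.711 0.741 0.745]
x 0.2 4708 y [0.077 0.128 0.175] z [0.719 0.745 0.749]
x 0.25 4242 y [0.086 0.134 0.176] z [0.719 0.748 0.754]
x 0.3 4627 y [0.083 0.138 0.19 ] z [0.724 0.751 0.757]
x 0.35 2678 y [0.085 0.118 0.196] z [0.568 0.755 0.765]
x 0.4 6010 y [0.091 0.146 0.202] z [0.601 0.764 0.771]
x 0.45 1593 y [0.095 0.14  0.204] z [0.739 0.761 0.77 ]
```

```bash
python3 -m inch '[[1,-0.0047,0.0005,0.04,0],[1,-0.0047,0.0005,0.08,0],[1,-0.0047,0.0005,0.12,0],[1,-0.0047,0.0005,0.16,0],[1,-0.0047,0.0005,0.20,0]]'
python3 -m inch '[[1,0,0,0.04,0],[1,0,0,0.08,0],[1,0,0,0.12,0],[1,0,0,0.145,0],[1,0,0,0.145,0]]'
python3 -m inch '[[1,0,0,0.01,0],[1,0,0,0.02,0],[1,0,0,0.024,0],[1,0,0,0.024,0],[1,0,0,0.024,0]]'
python3 - <<'E'
from h import *
c=ctrl.read_camera("top"); save(c,"top3.png",(250,140,450,290),3.5)
E
```

```text
time: 5.08
eef_pos: [0.4392, 0.1357, 0.2793]
tcp_rot: [0.746, 0.666, -0.0, 0.0]
contact_force: [0.3, -0.8, 0.1]
opening: -0.004
finger_force: 0.0
time: 5.5
eef_pos: [0.4345, 0.1353, 0.1296]
tcp_rot: [0.746, 0.666, -0.006, -0.004]
contact_force: [-0.6, -0.4, -0.9]
opening: -0.0
finger_force: 0.0
time: 5.92
eef_pos: [0.4401, 0.1369, 0.1134]
tcp_rot: [0.745, 0.667, 0.001, 0.001]
contact_force: [-0.8, 0.4, 0.3]
opening: -0.006
finger_force: 0.0
```

View pics/top3.png

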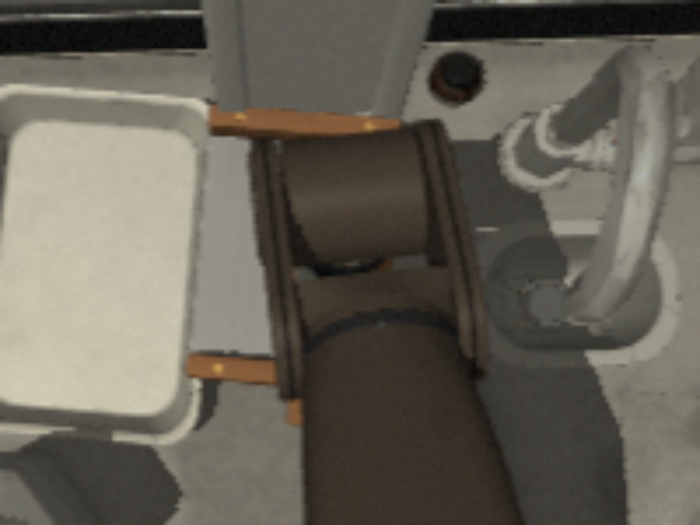

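The arm stands over the holder (350,220), with clear air to the tap (600,250) and the board (310,60). Now a gentle descent.

```bash
python3 -m inch '[[1,0.002,0,0.003,0],[1,0.002,0,0.006,0],[1,0.002,0,0.008,0],[1,0.002,0,0.010,0],[1,0.002,0,0.010,0]]'
python3 -m inch '[[1,0,0,0.0005,0],[1,0,0,0.001,0],[1,0,0,0.0015,0],[1,0,0,0.002,0],[1,0,0,0.002,0]]'
```

```text
time: 6.38
eef_pos: [0.439, 0.1389, 0.1018]
tcp_rot: [0.745, 0.667, -0.0, -0.0]
contact_force: [-0.1, 0.1, 0.2]
opening: 0.002
finger_force: 0.0
time: 6.8
eef_pos: [0.4395, 0.1389, 0.1003]
tcp_rot: [0.745, 0.667, -0.0, -0.0]
contact_force: [0.0, -0.6, 0.1]
opening: -0.002
finger_force: 0.0
```

```bash
python3 -m inch '[[1,0,0,0.0003,0],[1,0,0,0.0006,0],[1,0,0,0.0008,0],[1,0,0,0.0008,0]]'
python3 -m inch '[[1,0,0,0.0002,0],[1,0,0,0.0004,0],[1,0,0,0.0004,0]]'
```

```text
time: 7.13
eef_pos: [0.4394, 0.1389, 0.0995]
tcp_rot: [0.745, 0.667, -0.0, -0.0]
contact_force: [-0.3, -1.0, 0.1]
opening: 0.0
finger_force: 0.0
time: 7.38
eef_pos: [0.4395, 0.1389, 0.0993]
tcp_rot: [0.745, 0.667, -0.0, 0.0]
contact_force: [-0.7, -0.2, 1.2]
opening: 0.0
finger_force: 0.5
```

```bash
python3 -m inch '[[1,0,0,0.0002,0],[1,0,0,0.0003,0],[1,0,0,0.0003,0]]'
python3 -m inch '[[1,0,0,0.0002,0],[1,0,0,0.0003,0],[1,0,0,0.0003,0]]'
```

```text
time: 7.63
eef_pos: [0.4395, 0.139, 0.0991]
tcp_rot: [0.745, 0.667, 0.0, -0.0]
contact_force: [-0.9, 0.2, 4.0]
opening: 0.0
finger_force: 1.8
time: 7.88
eef_pos: [0.4396, 0.1391, 0.0991]
tcp_rot: [0.745, 0.667, 0.0, -0.0]
contact_force: [-2.4, 1.1, 5.4]
opening: 0.004
finger_force: 2.8
```

```bash
python3 -m inch '[[1,0,0,0.0003,0],[1,0,0,0.0005,0],[1,0,0,0.0005,0]]'
```

```text
time: 8.13
eef_pos: [0.4396, 0.1392, 0.099]
tcp_rot: [0.745, 0.667, 0.0, -0.0]
contact_force: [-4.0, 1.3, 7.7]
opening: -0.001
finger_force: 3.9
```

```bash
python3 -m inch '[[1,0.001,0,0.0001,0],[1,0.002,0,0.0002,0],[1,0.003,0,0.0002,0],[1,0.003,0,0.0002,0]]'
```

```text
time: 8.47
eef_pos: [0.4407, 0.1413, 0.0988]
tcp_rot: [0.745, 0.667, 0.0, 0.001]
contact_force: [-1.9, -1.8, 6.5]
opening: -0.001
finger_force: 3.1
```

```bash
python3 -m inch '[[1,0,0,0.0003,0],[1,0,0,0.0006,0],[1,0,0,0.0008,0],[1,0,0,0.0008,0]]'
```

```text
time: 8.8
eef_pos: [0.4408, 0.1415, 0.0987]
tcp_rot: [0.745, 0.667, 0.0, 0.001]
contact_force: [-2.3, -1.8, 10.3]
opening: 0.003
finger_force: 4.8
```

```bash
python3 -m inch '[[1,0.001,0,0.0001,0],[1,0.002,0,0.0002,0],[1,0.003,0,0.0003,0],[1,0.004,0,0.0004,0]]'
```

```text
time: 9.13
eef_pos: [0.442, 0.145, 0.0985]
tcp_rot: [0.745, 0.667, 0.001, 0.002]
contact_force: [-0.7, -3.0, 9.0]
opening: -0.003
finger_force: 4.2
```

```bash
python3 -m inch '[[1,0.001,0,0.0004,0],[1,0.002,0,0.0007,0],[1,0.003,0,0.001,0],[1,0.004,0,0.0012,0],[1,0.005,0,0.0014,0]]'
```

```text
time: 9.55
eef_pos: [0.4434, 0.1498, 0.0979]
tcp_rot: [0.745, 0.668, 0.001, 0.003]
contact_force: [-0.9, -4.1, 10.8]
opening: 0.001
finger_force: 5.7
```

```bash
python3 -m inch '[[1,0.001,0,0.0002,0],[1,0.002,0,0.0003,0],[1,0.003,0,0.0005,0],[1,0.004,0,0.0007,0],[1,0.005,0,0.0009,0]]'
```

```text
time: 9.97
eef_pos: [0.4444, 0.1548, 0.0974]
tcp_rot: [0.745, 0.668, 0.001, 0.003]
contact_force: [-1.0, -4.5, 12.6]
opening: -0.0
finger_force: 6.3
```

```bash
python3 -m inch '[[1,0.001,-0.0003,0,0],[1,0.002,-0.0006,0.0001,0],[1,0.003,-0.0009,0.0002,0],[1,0.004,-0.0012,0.0003,0],[1,0.005,-0.0015,0.0004,0]]'
```

```text
time: 10.38
eef_pos: [0.4442, 0.1601, 0.0972]
tcp_rot: [0.745, 0.667, 0.002, 0.004]
contact_force: [1.5, -3.6, 11.3]
opening: -0.0
finger_force: 5.5
```

```bash
python3 -m inch '[[1,0.001,-0.0001,0.0002,0],[1,0.002,-0.0002,0.0003,0],[1,0.003,-0.0003,0.0005,0],[1,0.004,-0.0004,0.0006,0],[1,0.005,-0.0005,0.0007,0]]'
```

```text
time: 10.8
eef_pos: [0.4441, 0.1651, 0.0966]
tcp_rot: [0.745, 0.667, 0.002, 0.004]
contact_force: [0.4, -3.6, 11.6]
opening: -0.003
finger_force: 6.0
```

```bash
python3 -m inch '[[1,0.001,0,0.0001,0],[1,0.002,0,0.0003,0],[1,0.003,0,0.0004,0],[1,0.004,0,0.0006,0],[1,0.005,0,0.0007,0]]'
```

```text
time: 11.22
eef_pos: [0.4445, 0.1701, 0.0959]
tcp_rot: [0.745, 0.668, 0.002, 0.003]
contact_force: [-0.9, -4.9, 12.9]
opening: 0.004
finger_force: 6.3
```

```bash
python3 -m inch '[[1,0.001,0,0.0001,0],[1,0.002,0,0.0003,0],[1,0.003,0,0.0004,0],[1,0.004,0,0.0006,0],[1,0.005,0,0.0007,0]]'
```

```text
time: 11.63
eef_pos: [0.4451, 0.1751, 0.0953]
tcp_rot: [0.745, 0.667, 0.002, 0.003]
contact_force: [-0.5, -3.7, 12.7]
opening: 0.006
finger_force: 6.4
```

```bash
python3 -m inch '[[1,0.001,0,0.0002,0],[1,0.002,0,0.0004,0],[1,0.003,0,0.0005,0],[1,0.004,0,0.0007,0],[1,0.004,0,0.0007,0]]'
```

```text
time: 12.05
eef_pos: [0.4456, 0.1793, 0.0947]
tcp_rot: [0.745, 0.667, 0.002, 0.003]
contact_force: [-1.4, -3.2, 14.5]
opening: 0.0
finger_force: 6.6
```

```bash
python3 -m inch '[[1,0,0,-0.001,0],[1,0,0,-0.003,0],[1,0,0,-0.01,0],[1,0,0,-0.03,0],[1,0,0,-0.07,0]]'
python3 -m inch '[[1,-0.03,0,-0.02,0],[1,-0.05,0,-0.03,0],[1,-0.05,0,-0.03,0]]'
python3 - <<'E'
from h import *
np.set_printoptions(precision=1,suppress=True,linewidth=150)
O=np.array([.4436,.1712,0])
c=ctrl.read_camera("scene"); save(c,"scene4.png",(270,150,430,270),4.5); P=cloud(c); im=c["pixels"].astype(int)
L=np.stack([(P-O)@XA,(P-O)@YA,P[...,2]],-1)*1000
for lo,hi in((-70,-25),(-25,25),(25,70)):
    m=(L[...,0]>lo)&(L[...,0]<hi)&(L[...,2]<120)
    print(lo)
    for b in range(-80,80,4):
        k=m&(L[...,1]>=b)&(L[...,1]<b+4)
        if k.sum()>3: print(b,k.sum(),np.percentile(L[k][:,2],[10,50,90]),np.median(im[k],0))
E
```

```text
time: 12.47
eef_pos: [0.4379, 0.179, 0.1565]
tcp_rot: [0.745, 0.667, -0.005, -0.003]
contact_force: [0.3, 0.3, -1.1]
opening: 0.003
finger_force: 0.0
time: 12.72
eef_pos: [0.4378, 0.1284, 0.1941]
tcp_rot: [0.746, 0.666, 0.002, 0.002]
contact_force: [0.7, -0.7, 0.5]
opening: 0.001
finger_force: 0.0
-70
-80 8 [95.1 96.9 98.8] [187.5 126.   78. ]
-76 9 [95.1 97.1 98.5] [189. 127.  78.]
-72 15 [70.8 95.1 97.6] [193. 132.  81.]
-68 21 [69.3 78.3 95.6] [121.  91.  59.]
-64 28 [69.5 86.5 97.1] [156.5 121.   72.5]
-60 22 [71.4 94.  98.6] [170.  136.5  77.5]
-56 5 [69.9 70.4 72. ] [180. 171. 163.]
-20 4 [96.3 97.3 98.1] [141.5 136.5 128.5]
-16 7 [96.9 98.  99. ] [107. 103.  94.]
-12 6 [ 96.9  99.7 101.9] [106. 101.  93.]
-8 14 [ 96.6  98.8 100.3] [106. 102.  93.]
-4 8 [96.8 98.1 99.8] [105.  100.5  91.5]
0 11 [96.7 98.2 99.5] [105. 102.  93.]
4 11 [95.8 98.6 99.9] [105. 102.  93.]
8 9 [96.6 98.7 99.5] [106. 102.  93.]
12 11 [96.1 97.2 99.8] [105. 102.  93.]
16 10 [96.6 98.4 99. ] [105. 102.  94.]
20 11 [90.8 97.  99.4] [106. 102.  93.]
24 47 [51.5 89.4 97.7] [99. 87. 72.]
28 54 [39.3 79.7 96.
[... 2415 characters left out ...]
1.]
12 8 [ 95.2  98.5 100. ] [103.   99.5  92. ]
16 11 [96.3 98.1 99.8] [103.  99.  91.]
20 11 [91.4 97.3 98.8] [102.  99.  90.]
24 39 [25.5 88.1 98. ] [94. 83. 69.]
28 49 [25.6 81.2 95.2] [106.  88.  72.]
32 31 [67.3 74.6 81. ] [140. 107.  89.]
36 7 [68.  69.6 73.7] [197. 189. 183.]
40 9 [68.  69.  71.3] [201. 193. 186.]
44 10 [67.  69.2 71.1] [199.  192.5 185. ]
48 9 [67.1 68.9 70.2] [200. 194. 186.]
52 15 [44.9 68.4 70.1] [201. 195. 186.]
56 20 [44.2 66.7 69.3] [201.  195.  186.5]
60 32 [38.6 46.6 68.5] [206.  199.5 187. ]
64 60 [24.9 41.3 68.2] [210.  203.  183.5]
68 55 [12.  23.9 38.9] [213. 205. 186.]
72 32 [ 2.4 10.  16.3] [214.5 207.  188. ]
76 18 [ 1.6  5.6 14. ] [227.5 221.5 203. ]
```

View pics/scene4.png

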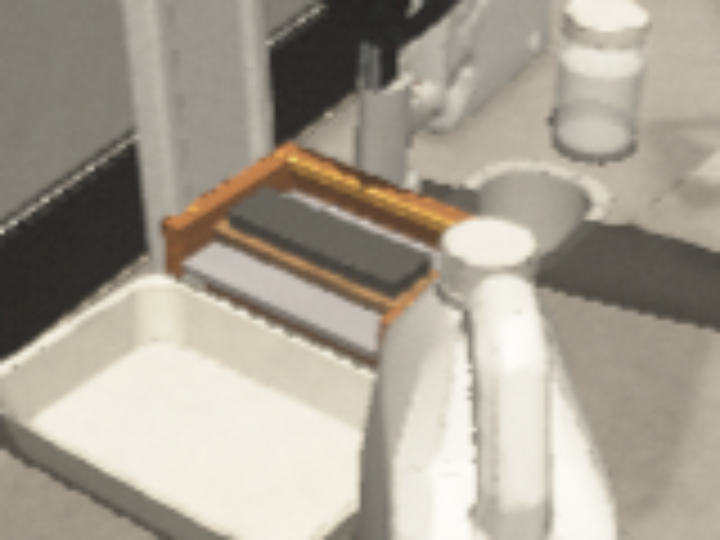

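The stone (230-430, 190-290 in the crop) has moved, with the light plate now visible behind it. The gap from lip to block is about 33-38 mm, enough for the 22 mm fingers. I descend to just above the walls and check.

```bash
python3 -m inch '[[1,0.002,0.001,0.03,0],[1,0.002,0.001,0.06,0],[1,0.002,0.001,0.08,0],[1,0.002,0.001,0.08,0],[1,0.002,0.001,0.08,0]]'
python3 -m inch '[[1,0,0,0,0],[1,0,0,0,0]]'
```

```text
time: 13.18
eef_pos: [0.4359, 0.1325, 0.1091]
tcp_rot: [0.745, 0.667, -0.002, -0.002]
contact_force: [0.4, 0.1, -0.3]
opening: -0.001
finger_force: 0.0
time: 13.35
eef_pos: [0.4389, 0.1324, 0.1126]
tcp_rot: [0.745, 0.667, 0.001, 0.001]
contact_force: [0.6, 0.1, 0.4]
opening: -0.0
finger_force: 0.0
```

```bash
python3 -m inch '[[1,-0.0015,0,0.004,0],[1,-0.0015,0,0.008,0],[1,-0.0015,0,0.012,0],[1,-0.0015,0,0.016,0],[1,-0.0015,0,0.018,0]]'
python3 -m inch '[[1,0,0,0.004,0],[1,0,0,0.008,0],[1,0,0,0.011,0],[1,0,0,0.014,0],[1,0,0,0.014,0]]'
```

```text
time: 13.77
eef_pos: [0.4371, 0.1305, 0.0924]
tcp_rot: [0.745, 0.667, -0.0, -0.0]
contact_force: [-0.6, -0.8, -0.3]
opening: 0.003
finger_force: 0.0
time: 14.18
eef_pos: [0.437, 0.1305, 0.0783]
tcp_rot: [0.745, 0.667, -0.001, -0.0]
contact_force: [1.1, -0.4, 0.1]
opening: 0.001
finger_force: 0.0
```

```bash
python3 -m inch '[[1,0.001,0,0.001,0],[1,0.003,0,0.002,0],[1,0.005,0,0.002,0],[1,0.007,0,0.002,0],[1,0.009,0,0.002,0]]'
python3 -m inch '[[1,0.002,0,0,0],[1,0.004,0,0,0],[1,0.006,0,0,0],[1,0.008,0,0,0]]'
```

```text
time: 14.6
eef_pos: [0.4387, 0.1397, 0.0773]
tcp_rot: [0.745, 0.667, 0.0, 0.0]
contact_force: [-0.1, -3.4, -1.0]
opening: 0.003
finger_force: 1.4
time: 14.93
eef_pos: [0.4393, 0.1475, 0.0771]
tcp_rot: [0.745, 0.667, -0.0, 0.0]
contact_force: [-0.5, -2.0, -0.7]
opening: -0.001
finger_force: 0.6
```

```bash
python3 -m inch '[[1,0.003,0,0.0005,0],[1,0.006,0,0.001,0],[1,0.009,0,0.0015,0],[1,0.012,0,0.0015,0],[1,0.015,0,0.002,0]]'
python3 -m inch '[[1,0.003,0,0,0],[1,0.006,0,0.0005,0],[1,0.009,0,0.0005,0],[1,0.012,0,0.001,0],[1,0.015,0,0.001,0]]'
```

```text
time: 15.35
eef_pos: [0.4413, 0.1627, 0.0753]
tcp_rot: [0.745, 0.667, 0.0, 0.0]
contact_force: [-0.5, -2.0, 1.6]
opening: 0.004
finger_force: 0.9
time: 15.77
eef_pos: [0.4427, 0.1776, 0.074]
tcp_rot: [0.745, 0.667, -0.0, -0.0]
contact_force: [-0.1, -2.1, 0.9]
opening: -0.006
finger_force: 0.8
```

```bash
python3 -m inch '[[1,0.003,0,0,0],[1,0.006,0,0.0005,0],[1,0.009,0,0.0005,0],[1,0.012,0,0.001,0],[1,0.015,0,0.001,0]]'
python3 - <<'E'
from h import *
c=ctrl.read_camera("scene"); save(c,"scene5.png",(270,150,430,270),4.5)
E
```

```text
time: 16.18
eef_pos: [0.4444, 0.1924, 0.0731]
tcp_rot: [0.745, 0.667, -0.0, -0.0]
contact_force: [-0.9, -2.9, 1.1]
opening: 0.002
finger_force: 0.8
```

View pics/scene5.png

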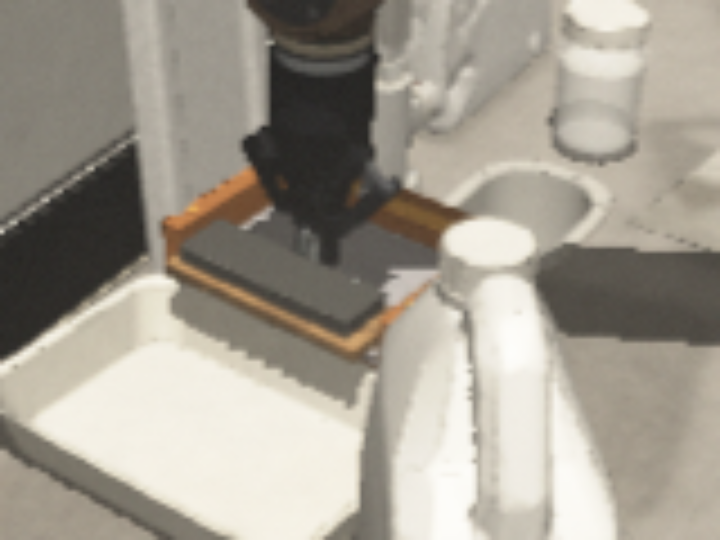

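The stone (185-380, 225-330) is square and overhanging the tray, with the fingers behind it at (325,250). I keep pushing.

```bash
python3 -m inch '[[1,0.004,0,0,0],[1,0.008,0,0,0],[1,0.012,0,0,0],[1,0.016,0,0,0]]'
python3 -m inch '[[1,0.004,0,0,0],[1,0.008,0,0,0],[1,0.012,0,0,0],[1,0.016,0,0,0],[1,0.02,0,0,0]]'
```

```text
time: 16.57
eef_pos: [0.4463, 0.2086, 0.0732]
tcp_rot: [0.745, 0.667, 0.0, -0.0]
contact_force: [-0.1, -1.3, 1.1]
opening: -0.002
finger_force: 0.5
time: 16.98
eef_pos: [0.4483, 0.2285, 0.073]
tcp_rot: [0.745, 0.667, 0.0, -0.0]
contact_force: [-0.8, -0.3, -0.6]
opening: -0.001
finger_force: 0.0
```

```bash
python3 -m inch '[[1,0,0,-0.001,0],[1,0,0,-0.002,0]]'
python3 - <<'E'
from h import *
c=ctrl.read_camera("scene"); save(c,"scene6.png",(270,150,430,270),4.5)
E
```

```text
time: 17.15
eef_pos: [0.4483, 0.2282, 0.0751]
tcp_rot: [0.745, 0.667, -0.0, -0.0]
contact_force: [0.4, -1.0, -0.3]
opening: -0.0
finger_force: 0.0
```

View pics/scene6.png

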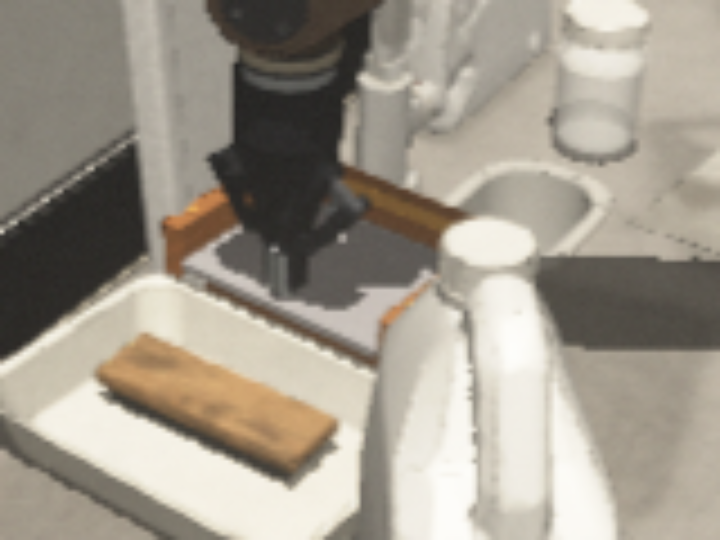

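The stone has dropped into the tray and lies wood-side up at (95-335, 335-475). I lift the hand clear and check that it has settled.

```bash
python3 -m inch '[[1,0,0,-0.01,0],[1,0,0,-0.04,0],[1,0,0,-0.08,0],[1,0,0,-0.12,0],[1,0,0,-0.15,0]]'
python3 -m inch '[[1,0,0,-0.03,0],[1,0,0,-0.05,0],[1,0,0,-0.05,0],[1,0,0,-0.05,0],[1,0,0,-0.05,0]]'
python3 - <<'E'
from h import *
np.set_printoptions(precision=3,suppress=True)
c=ctrl.read_camera("scene"); save(c,"scene7.png",(240,130,440,280),3.6)
P=cloud(c); im=c["pixels"].astype(int); m=(im[...,0]-im[...,2]>40)&(P[...,1]>.255)&(P[...,1]<.46)&(P[...,2]<.08)&(P[...,0]<.6)&(P[...,0]>.25)
print(m.sum(),np.percentile(P[m],[2,50,98],axis=0)); s=ctrl.get_state(); print(s["dq"])
E
```

```text
time: 17.62
eef_pos: [0.4491, 0.228, 0.2295]
tcp_rot: [0.745, 0.667, 0.002, 0.001]
contact_force: [1.0, 0.5, -0.0]
opening: 0.003
finger_force: 0.0
time: 18.03
eef_pos: [0.4477, 0.2276, 0.2742]
tcp_rot: [0.745, 0.667, -0.001, -0.0]
contact_force: [0.4, 0.1, -0.1]
opening: 0.003
finger_force: 0.0
720 [[0.367 0.282 0.024]
 [0.446 0.313 0.035]
 [0.532 0.339 0.039]]
[ 0.001  0.011  0.008 -0.001 -0.001 -0.002]
```

View pics/scene7.png

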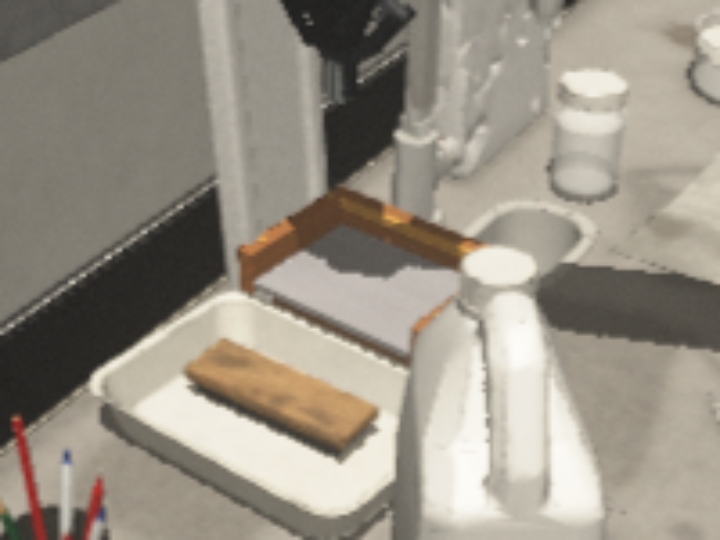

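The stone lies flat in the tray at (185-375, 340-455), with its top at about 38 mm (9 mm floor plus 29 mm stone). The hand is 0.27 m up and clear of everything.

```bash
python3 -c "
from plant import ctrl
print(ctrl.sign_off())"
```

```text
the job is handed in; nothing more can be done
None
```

The job is handed in at about 18 s: the oilstone was dragged, pushed off the edge and now lies upside down (wood side up) in the scrap tray; the highest force I read was about 15 N, and the hand is clear of everything.

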